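Re-rack the doming punches

ROBOT

A 6-joint arm with a two-finger parallel gripper is mounted at the origin on the work surface. World frame = base frame: x ahead of the robot, y to its left, z up, the work surface at z = 0. Lengths are in mm, angles in rad, forces in N, time in s.
With the tool pointing down it reaches from about 300 to 850 mm from the base axis. Payload 5.4 kg.
Tool frame: the origin (TCP) lies at the very end of the fingers, on their centre line; the grasp point (between the pads) lies 19 mm behind it; z points along the fingers, y is the line along which they close (so a half turn about z gives the same grasp; the last joint's range is limited). The gripper opens to 85 mm and grips with 20 to 120 N. Pads are 22 mm wide; open, the fingers measure 114 mm over their backs; the gripper's body (76 mm by 85 mm) begins 54 mm behind the grasp point. The pads swing forward as they close: fully open they stand 13 mm farther back than shut.
Start: joints at [-1.488, 0.158, 1.597, -0, 1.386, -0.21], TCP at [165.941, -550.518, 231.299] pointing down, gripper open.
Joint ranges: [-2.91, 2.91], [-0.94, 2.29], [0.18, 2.7], [-1.29, 4.43], [0.17, 2.64], [-3, 3]. Speed limits (rad/s): [2.57, 2.57, 3.14, 3.14, 3.14, 3.14].

INTERFACE

Orientations are given as a rotation vector (axis times angle).
In Python, from station import robot gives the robot as it stands. The module is installed in compiled form; this text tells all that it offers.
- The arm moves only by the tool play_rows, never from a script. Its argument "targets" is one flat list of numbers, 6 for each row, row after row: the shift along the tool's x, y, z in units of 0.25 m (1.0 is 0.25 m), then the turn, a rotation vector about the tool's x, y, z in units of 180 degrees (1.0 is 180 degrees). A call has 1 to 12 rows; each row shifts and turns the commanded pose from where the row before left it, along the tool's axes as they then stand; what a row does not reach is not made up. A row lasts 1/12 s, in which the tool goes at most 41.7 mm and 7.16 degrees, less where a joint would pass 70% of its speed; a pose out of reach is approached as far as the arm can. A call with a number of a shift or a turn outside -1 to 1 is refused whole. A call with a gripper value outside its range is refused whole. "grip" is the closure, from -1 (fully open) to 1 (shut), set as the call begins (left out, the last holds). The fingers move at their own pace and stop on an object; "force" is the grip in N (left out, the last holds). Time passes only in rows, so rows that do not move let the fingers close. It gives the time, the measured TCP pose, the force, the opening and the grip force at its end, in the units of the state.
- robot.sense(): the state, without advancing time (a new reading comes with each control period).
- robot.get_image(name): name is "scene" or "top" or "wrist"; returns a dict with "frame" (384x512x3 uint8, red, green, blue), "fx", "fy", "cx", "cy" (pixels), "k1" (the pictures are not rectified: a ray, as slopes to the right and down, at radius r is drawn at 1 + k1 r^2 times it, then the intrinsics apply), "view" (4x4, takes a point from world to camera coordinates). Camera axes: x right, y down, z forward; pixel columns grow to the right and rows downward; lengths in mm; the calibration is good to about 2 mm. A picture is of the moment at which its call begins. There is no depth.
- robot.job_done(): hands the job in; it is judged then, once.
Trained networks look in a picture, given as the dict that the camera call returned (one of the last four; its "shot" number tells which), for a name from the list of things; names that differ only in an ending like _2 or _b are one class to them, and where a whole thing is asked for, a point or a joint stands for the part that bears it (a point fixed in the world has none). Each returns a list of dicts, best first, with "conf" (0 to 1); they miss things now and then, are a little off and sometimes report something else, mostly with a low value. They report only what shows in the picture. A call takes as long as a camera call. They do not tell look-alikes from the thing itself.
- robot.silhouettes(picture, thing): "region" (384x512 bool, what is visible of it).
- robot.place_of(picture, thing): "point" ([x, y, z] in mm, in the coordinates of the camera as it stood for that picture, good to about 4 mm: a listed point, or the origin of a listed thing).
The state is a dict: "clock": time; "q": joint angles; "qvel": joint speeds; "effort": joint torques, N m; "ee_pos": TCP position; "tool_rot": TCP orientation; "ft_force": force on the tool from outside, world axes, zero at the start; "wrist_torque": the same for the moment, N m; "width": opening from 0.0 (shut) to 1.0 (fully open); "grasp_force": force on a finger pad.
Only numpy, scipy, OpenCV 4.12 (cv2) and the standard library are available. Lean on these libraries where they do the work, as an engineer would, in place of code of your own. Each camera call takes 0.05 s, during which the arm holds its last target. There are 200 camera calls.

TASK

The four steel doming punches are standing in the oak bench rack in whatever order they were last used. Move the whole row to the storage rack (the aluminium channel of beech blocks): each punch goes, ball end up, fully home in the block that is bored for its own diameter. Do not let a punch fall over, and do not upset or shift the blue oil bottle or the glass jar that stand beside the racks.

Things in the scene. Friction and masses are not known exactly. Their poses are not given: they have to be found in the camera images.
- p16: The thinnest punch: steel bar 16 mm in diameter, straight from its flat foot up to 58 mm, then a dark neck and a 16 mm ball; 76 mm tall, about 106 g. Origin: centre of the foot's underside; z up its axis. Starts upright in a well of the dark oak bench rack. Wells: 4 in a straight row, 54 mm apart, 40 mm wide, 22 mm deep, one punch in each, order random.
- p22: The second thinnest punch: steel bar 22 mm in diameter, straight from its flat foot up to 58 mm, then a dark neck and a 22 mm ball; 80 mm tall, about 211 g. Origin: centre of the foot's underside; z up its axis. Starts upright in a well of the dark oak bench rack. The fixed oak rack is 232 mm (along the row) x 64 x 34 mm; well floors are 12 mm above the table.
- p28: The second thickest punch: steel bar 28 mm in diameter, straight from its flat foot up to 58 mm, then a dark neck and a 28 mm ball; 84 mm tall, about 359 g. Origin: centre of the foot's underside; z up its axis. Starts upright in a well of the dark oak bench rack. Which well it stands in is random; neighbours stand 54 mm away along the row.
- p34: The thickest punch: steel bar 34 mm in diameter, straight from its flat foot up to 58 mm, then a dark neck and a 34 mm ball; 88 mm tall, about 555 g. Origin: centre of the foot's underside; z up its axis. Starts upright in a well of the dark oak bench rack. Its straight bar stands 36 mm clear of the rack's top: grip there.
- block16: Fixed beech block for the 16 mm punch, the smallest bore: 22 mm wide, 22 mm deep, 3 mm chamfer, upright in the middle of its top. Block 52 mm along the row (y), 68 mm across (x), 34 mm high. Origin: centre of its underside, on the bore's axis, 4 mm above the table; bore floor 12 mm and top 34 mm above the origin. The 4 blocks stand side by side, 54 mm apart, order random.
- block22: Fixed beech block for the 22 mm punch, the second smallest bore: 28 mm wide, 22 mm deep, 3 mm chamfer, upright in the middle of its top. Block 52 mm along the row (y), 68 mm across (x), 34 mm high. Origin: centre of its underside, on the bore's axis, 4 mm above the table; bore floor 12 mm and top 34 mm above the origin. The blocks stand in a fixed aluminium channel 236 x 80 mm, lips 16 mm high.
- block28: Fixed beech block for the 28 mm punch, the second largest bore: 34 mm wide, 22 mm deep, 3 mm chamfer, upright in the middle of its top. Block 52 mm along the row (y), 68 mm across (x), 34 mm high. Origin: centre of its underside, on the bore's axis, 4 mm above the table; bore floor 12 mm and top 34 mm above the origin.
- block34: Fixed beech block for the 34 mm punch, the largest bore: 40 mm wide, 22 mm deep, 3 mm chamfer, upright in the middle of its top. Block 52 mm along the row (y), 68 mm across (x), 34 mm high. Origin: centre of its underside, on the bore's axis, 4 mm above the table; bore floor 12 mm and top 34 mm above the origin.
- oil_bottle: Bystander, to be left alone: blue plastic oil bottle with a white cap, 38 mm in diameter, 78 mm tall, loose, standing about 105 mm from the row of punches in the bench rack. Origin: centre of its underside, z up.
- jar: Bystander, to be left alone: small glass jar with a metal lid, 48 mm in diameter, 50 mm tall, loose, standing about 105 mm from the row of storage blocks. Origin: centre of its underside, z up.
Not all that is in view belongs to the job. What is shaped like the block22 but red is not meant.

How it is judged:
By the outcome, as a careful person would: the job done as asked, in the order asked, and still so for the second after the job is handed in, with the robot touching nothing.
It also fails if it takes over 90 s, if anything falls off the work surface, if the arm or the gripper's body presses on something with over 40 N, if the wrist force passes 120 N, or if a joint passes its speed limit or range.

## Working session

There is one attempt and no reset: what is moved stays moved. The work goes in short steps, Python scripts to look and compute and a tool call to move; the robot and the scene stay as the last step left them, time stands still between calls to the robot, and variables do not carry over. Pictures are saved under pics/ and viewed, at most 14 in all, crops included, and the job is handed in when it is done.

Besides the shell and the picture viewer there is one more tool, called after "Call:" by a JSON object that holds its "api" and its "payload", one argument or row to a line. play_rows: Moves the arm, as the interface text tells. Shifts and turns lie within -1 to 1; 1 stands for 0.25 m of shift or 180 degrees of turn. Its arguments: {"type":"object","properties":{"targets":{"type":"array"},"grip":{"type":"number"},"force":{"type":"number"}},"required":["targets"]}

```bash
mkdir -p pics; cat > h.py <<'E'
from station import robot
import numpy as np, cv2
from scipy.spatial.transform import Rotation as R
def ray(p,u,v):
    K=np.array([[p['fx'],0,p['cx']],[0,p['fy'],p['cy']],[0,0,1.]])
    d=np.array([(u-p['cx'])/p['fx'],(v-p['cy'])/p['fy']]);s=d.copy()
    for _ in range(20): s=d/(1+p['k1']*(s@s))
    V=np.array(p['view']);Rm,t=V[:3,:3],V[:3,3]
    return -Rm.T@t, Rm.T@np.r_[s,1]
def at_z(p,u,v,z):
    o,d=ray(p,u,v);return o+d*(z-o[2])/d[2]
def world(p,c):
    V=np.array(p['view']);return V[:3,:3].T@(np.array(c)-V[:3,3])
def proj(p,w):
    V=np.array(p['view']);c=V[:3,:3]@np.array(w)+V[:3,3];s=c[:2]/c[2];s=s*(1+p['k1']*(s@s))
    return np.array([s[0]*p['fx']+p['cx'],s[1]*p['fy']+p['cy']])
def save(p,n,crop=None,k=1):
    f=p['frame'][...,::-1]
    if crop: f=f[crop[1]:crop[3],crop[0]:crop[2]]
    cv2.imwrite('pics/'+n,cv2.resize(f,None,fx=k,fy=k,interpolation=cv2.INTER_CUBIC))
E
python3 - <<'E'
from h import *
T=['p16','p22','p28','p34','block16','block22','block28','block34','oil_bottle','jar']
a=[]
for n in ['top','scene']:
    p=robot.get_image(n);a.append(p['frame'])
    save(p,n+'0.png',k=1.5)
    for t in T:
        print(n,t,[(np.round(world(p,d['point'])).tolist(),np.round(proj(p,world(p,d['point']))).tolist(),round(d['conf'],2)) for d in robot.place_of(p,t)])
s=robot.sense();print(s)
E
```

```text
top p16 [([535.0, -112.0, 10.0], [293.0, 206.0], 0.65), ([575.0, -214.0, 13.0], [335.0, 189.0], 0.62), ([591.0, -264.0, 8.0], [354.0, 182.0], 0.48), ([556.0, -161.0, 6.0], [312.0, 197.0], 0.41)]
top p22 [([535.0, -112.0, 10.0], [293.0, 206.0], 0.65), ([575.0, -214.0, 13.0], [335.0, 189.0], 0.62), ([591.0, -264.0, 8.0], [354.0, 182.0], 0.48), ([556.0, -161.0, 6.0], [312.0, 197.0], 0.41)]
top p28 [([535.0, -112.0, 10.0], [293.0, 206.0], 0.65), ([575.0, -214.0, 13.0], [335.0, 189.0], 0.62), ([591.0, -264.0, 8.0], [354.0, 182.0], 0.48), ([556.0, -161.0, 6.0], [312.0, 197.0], 0.41)]
top p34 [([535.0, -112.0, 10.0], [293.0, 206.0], 0.65), ([575.0, -214.0, 13.0], [335.0, 189.0], 0.62), ([591.0, -264.0, 8.0], [354.0, 182.0], 0.48), ([556.0, -161.0, 6.0], [312.0, 197.0], 0.41)]
top block16 [([622.0, 193.0, 4.0], [168.0, 172.0], 0.98), ([582.0, 96.0, 3.0], [208.0, 188.0], 0.85), ([645.0, 242.0, 2.0], [148.0, 163.0], 0.78), ([440.0, 82.0, -4.0], [214.0, 246.0], 0.67), ([598.0, 144.0, 8.0], [188.0, 181.0], 0.61)]
top block22 [([622.0, 193.0, 4.0], [168.0, 172.0], 0.98), ([582.0, 96.0, 3.0], [208
[... 2259 characters left out ...]
{'clock': 1.1, 'q': array([-1.48814082e+00,  1.58381846e-01,  1.59700656e+00,  1.77338217e-05,
        1.38621267e+00, -2.10107672e-01]), 'qvel': array([-8.03981467e-04,  6.30694231e-04,  2.83448623e-04,  1.39261798e-04,
       -1.21826547e-05, -1.06610142e-03]), 'effort': array([-9.81845960e-05, -3.96022010e+01, -3.31702673e+01, -2.59564431e-04,
        7.56035661e-04, -2.86847273e-05]), 'ee_pos': array([ 165.92338125, -550.51848286,  231.30606602]), 'tool_rot': array([-3.10798790e+00, -4.58224648e-01, -2.81689714e-05]), 'ft_force': array([ 0.15231405, -1.1989884 ,  0.90172033]), 'wrist_torque': array([ 0.00609921, -0.00279831,  0.03585795]), 'grasp_force': 0.0, 'width': 1.0018779050779623}
```

```bash
python3 - <<'E'
from h import *
a=cv2.imread('pics/top0.png')[190:400,180:570]
b=cv2.imread('pics/scene0.png')[230:440,150:600]
a=cv2.resize(a,(780,420))
cv2.imwrite('pics/tc.png',a);cv2.imwrite('pics/sc.png',cv2.resize(b,(800,373)))
E
```

```text
(no output)
```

View pics/tc.png

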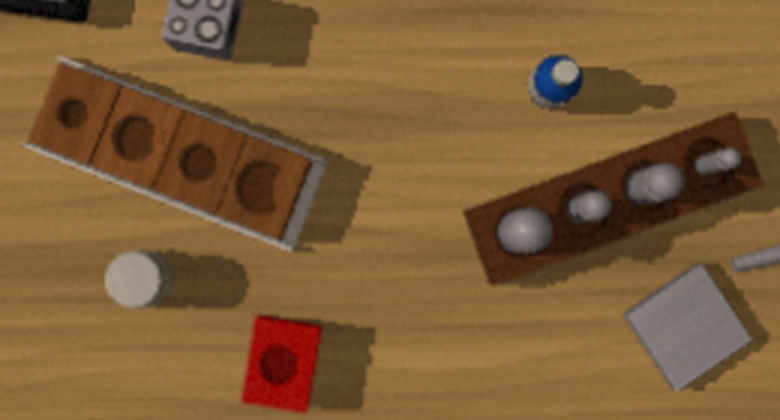

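View pics/sc.png

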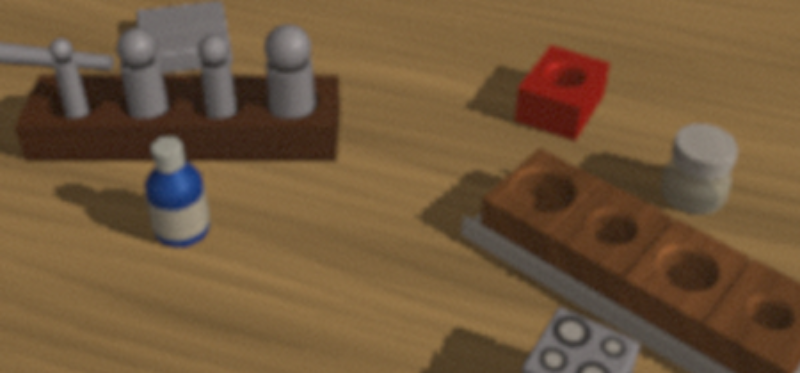

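Crop readings:
- **Punches:** from far right to near in the top crop: p16 at (720,160), p28 at (655,183), p22 at (590,205), p34 at (525,230).
- **Blocks:** block16 at (73,112), block28 at (133,137), block22 at (198,162), block34 at (262,187).
- **Look-alike:** the red block at (280,365) is a decoy and is not in the channel. The beech block22 in the channel is the one meant.

Next I turn the tool so the fingers close across the row.

Call:
{"api": "play_rows", "payload": {
  "targets": [0, 0, 0, 0, 0, -0.0395, 0, 0, 0, 0, 0, -0.0395, 0, 0, 0, 0, 0, -0.0395, 0, 0, 0, 0, 0, -0.0395, 0, 0, 0, 0, 0, -0.0395, 0, 0, 0, 0, 0, -0.0395, 0, 0, 0, 0, 0, -0.0395, 0, 0, 0, 0, 0, -0.0395, 0, 0, 0, 0, 0, -0.0395, 0, 0, 0, 0, 0, -0.0395, 0, 0, 0, 0, 0, -0.0395, 0, 0, 0, 0, 0, -0.0395],
  "grip": -1,
  "force": 60
}}

```text
clock: 2.1
ee_pos: [165.9, -550.5, 231.3]
tool_rot: [-1.968, -2.449, -0.0]
ft_force: [-0.5, -0.1, -0.5]
width: 0.999
grasp_force: 0.0
```

Call:
{"api": "play_rows", "payload": {
  "targets": [0, 0, 0, 0, 0, -0.0388, 0.06, 0.14, 0, 0, 0, 0, 0.06, 0.14, 0, 0, 0, 0, 0.06, 0.14, 0, 0, 0, 0, 0.06, 0.14, 0, 0, 0, 0, 0.06, 0.14, 0, 0, 0, 0, 0.06, 0.14, 0, 0, 0, 0, 0.06, 0.14, 0, 0, 0, 0, 0.06, 0.14, 0, 0, 0, 0, 0.06, 0.14, 0, 0, 0, 0, 0.06, 0.14, 0, 0, 0, 0, 0.06, 0.14, 0, 0, 0, 0]
}}

```text
clock: 3.1
ee_pos: [477.1, -267.2, 231.5]
tool_rot: [1.822, 2.559, -0.0]
ft_force: [-0.4, -0.6, 1.2]
width: 1.001
grasp_force: 0.0
```

Call:
{"api": "play_rows", "payload": {
  "targets": [0.06, 0.14, 0, 0, 0, 0, 0.06, 0.14, 0, 0, 0, 0, 0.06, 0.14, 0, 0, 0, 0, 0, 0, 0, 0, 0, 0, 0, 0, 0, 0, 0, 0]
}}

```text
clock: 3.52
ee_pos: [561.3, -190.4, 231.1]
tool_rot: [-1.818, -2.562, 0.0]
ft_force: [0.1, -0.7, -0.3]
width: 1.003
grasp_force: 0.0
```

```bash
python3 - <<'E'
from h import *
s=robot.sense();print(s['ee_pos'],R.from_rotvec(s['tool_rot']).as_matrix().round(4),s['clock'],s['q'].round(2))
p=robot.get_image('wrist');save(p,'w1.png',k=1.5);print(p['fx'],p['k1'],np.linalg.inv(p['view']).round(3))
for t in ['p16']:
    for d in robot.place_of(p,t):
        w=world(p,d['point']);print(t,w.round(),proj(p,w).round(),round(d['conf'],2))
E
```

```text
[ 561.31062837 -190.35346453  231.0811706 ] [[-3.301e-01  9.439e-01 -3.000e-04]
 [ 9.439e-01  3.301e-01 -0.000e+00]
 [ 1.000e-04 -3.000e-04 -1.000e+00]] 3.5167 [-0.53  0.2   1.55 -0.    1.39 -0.87]
337.13315274952396 -0.10130242977140062 [[ 9.44000e-01  3.19000e-01  8.80000e-02  5.38306e+02]
 [ 3.31000e-01 -9.09000e-01 -2.52000e-01 -1.26145e+02]
 [-1.00000e-03  2.67000e-01 -9.64000e-01  3.73557e+02]
 [ 0.00000e+00  0.00000e+00  0.00000e+00  1.00000e+00]]
p16 [ 593. -265.   11.] [262. 233.] 0.85
p16 [ 560. -158.   11.] [267. 136.] 0.79
p16 [ 569. -211.   12.] [258. 184.] 0.72
p16 [ 540. -108.   12.] [264.  84.] 0.65
```

View pics/w1.png

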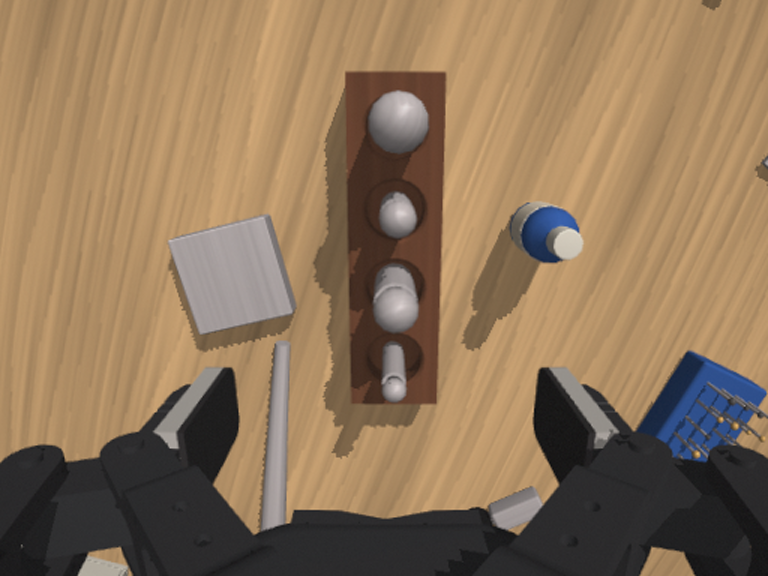

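The wrist view shows, in enlarged pixels, the balls at p34 (398,122), p22 (398,216), p28 (396,308) and p16 (394,388). The rack corners are at (346,72), (445,72), (437,403) and (352,403). A grey plate lies to the left, clear of the lane.

```bash
python3 - <<'E'
from h import *
p=robot.get_image('wrist')
s=robot.sense();M=R.from_rotvec(s['tool_rot']).as_matrix();e=s['ee_pos']
for n,u,v,z in [('p34',398,122,83),('p22',398,216,81),('p28',396,308,82),('p16',394,388,80),('c',346,72,34),('c',445,72,34),('c',437,403,34),('c',352,403,34),('plate',293,310,20)]:
    w=at_z(p,u/1.5-.17,v/1.5-.17,z);print(n,w.round(1),'tool',(M.T@(w-e)).round(1))
E
```

```text
p34 [ 538.4 -111.3   83. ] tool [ 83.9   6.4 148.2]
p22 [ 555.9 -160.7   81. ] tool [ 31.5   6.8 150.2]
p28 [ 573.2 -213.3   82. ] tool [-23.9   6.  149.2]
p16 [ 590.1 -265.    80. ] tool [-78.3   5.2 151.2]
c [497.1 -90.   34. ] tool [117.4 -25.7 197.2]
c [556.4 -69.3  34. ] tool [117.7  37.1 197.2]
c [ 632.9 -287.7   34. ] tool [-113.7   38.3  197.2]
c [ 572.9 -308.5   34. ] tool [-113.8  -25.3  197.2]
plate [ 509.7 -257.9   20. ] tool [-45.3 -68.5 211.3]
```

Call:
{"api": "play_rows", "payload": {
  "targets": [0.112, 0.01, 0, 0, 0, 0, 0.112, 0.01, 0, 0, 0, 0, 0.112, 0.005, 0, 0, 0, 0, 0, 0, 0.12, 0, 0, 0, 0, 0, 0.12, 0, 0, 0, 0, 0, 0.12, 0, 0, 0, 0, 0, 0.12, 0, 0, 0, 0, 0, 0.1, 0, 0, 0, 0, 0, 0.08, 0, 0, 0, 0, 0, 0.06, 0, 0, 0, 0, 0, 0.052, 0, 0, 0, 0, 0, 0, 0, 0, 0],
  "grip": -0.5
}}

```text
clock: 4.67
ee_pos: [536.0, -110.8, 35.5]
tool_rot: [-1.822, -2.552, 0.002]
ft_force: [-0.6, -0.5, -0.7]
width: 0.749
grasp_force: 0.0
```

Call:
{"api": "play_rows", "payload": {
  "targets": [0, 0, 0, 0, 0, 0, 0, 0, 0, 0, 0, 0, 0, 0, 0, 0, 0, 0, 0, 0, 0, 0, 0, 0, 0, 0, 0, 0, 0, 0, 0, 0, 0, 0, 0, 0, 0, 0, 0, 0, 0, 0, 0, 0, 0, 0, 0, 0],
  "grip": 1,
  "force": 70
}}

```text
clock: 5.33
ee_pos: [540.0, -111.3, 40.1]
tool_rot: [1.82, 2.557, -0.0]
ft_force: [-1.1, -1.7, 7.6]
width: 0.378
grasp_force: 69.5
```

Call:
{"api": "play_rows", "payload": {
  "targets": [0, 0, -0.03, 0, 0, 0, 0, 0, -0.06, 0, 0, 0, 0, 0, -0.1, 0, 0, 0, 0, 0, -0.12, 0, 0, 0, 0, 0, -0.12, 0, 0, 0, 0, 0, -0.12, 0, 0, 0, 0, 0, -0.12, 0, 0, 0, 0, 0, -0.06, 0, 0, 0, 0, 0, -0.03, 0, 0, 0, 0, 0, 0, 0, 0, 0]
}}

```text
clock: 6.17
ee_pos: [539.3, -110.5, 229.8]
tool_rot: [1.821, 2.557, 0.001]
ft_force: [0.2, 0.0, -4.8]
width: 0.376
grasp_force: 70.9
```

Call:
{"api": "play_rows", "payload": {
  "targets": [0.04, 0.024, 0, 0, 0, 0, 0.08, 0.048, 0, 0, 0, 0, 0.11, 0.066, 0, 0, 0, 0, 0.11, 0.066, 0, 0, 0, 0, 0.11, 0.066, 0, 0, 0, 0, 0.11, 0.066, 0, 0, 0, 0, 0.11, 0.066, 0, 0, 0, 0, 0.08, 0.048, 0, 0, 0, 0, 0.04, 0.024, 0, 0, 0, 0, 0, 0, 0, 0, 0, 0.034, 0, 0, 0, 0, 0, 0.034, 0, 0, 0, 0, 0, 0.034]
}}

```text
clock: 7.17
ee_pos: [584.9, 115.3, 225.8]
tool_rot: [-2.211, -2.228, 0.005]
ft_force: [0.0, -1.0, -4.4]
width: 0.375
grasp_force: 70.8
```

Call:
{"api": "play_rows", "payload": {
  "targets": [0, 0, 0, 0, 0, 0.034, 0, 0, 0, 0, 0, 0.034, 0, 0, 0, 0, 0, 0.034, 0, 0, 0, 0, 0, 0.034, 0, 0, 0, 0, 0, 0, 0, 0, 0, 0, 0, 0]
}}

```text
clock: 7.67
ee_pos: [585.3, 114.9, 226.6]
tool_rot: [-2.627, -1.719, 0.004]
ft_force: [0.4, -0.6, -4.3]
width: 0.378
grasp_force: 70.8
```

```bash
python3 - <<'E'
from h import *
s=robot.sense();print(s['ee_pos'],R.from_rotvec(s['tool_rot']).as_matrix().round(4),s['clock'],s['q'].round(2),s['width'])
p=robot.get_image('wrist');save(p,'w2.png',k=1.5)
import pickle;pickle.dump((p,s),open('w2.pkl','wb'))
E
```

```text
[585.30107161 114.86043597 226.58446974] [[ 0.4004  0.9163 -0.0031]
 [ 0.9163 -0.4004 -0.    ]
 [-0.0013 -0.0028 -1.    ]] 7.6667 [-0.01  0.22  1.54 -0.    1.39  0.4 ] 0.37847937719129354
```

View pics/w2.png

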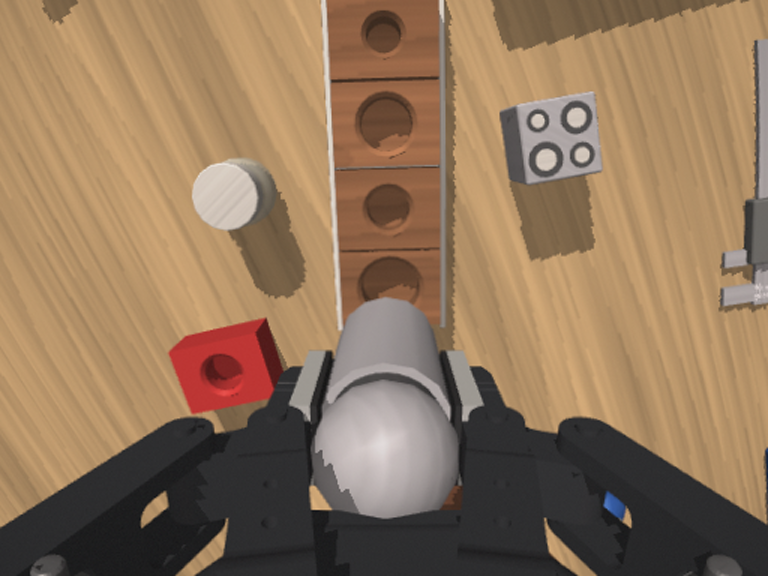

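The storage row shows block16 at (384,33), block28 at (386,124), block22 at (388,208) and block34 at (390,283), partly hidden. The seams are at y≈79, 168 and 249, and the red decoy is at (223,372), off to the side.

```bash
python3 - <<'E'
from h import *
import pickle;p,s=pickle.load(open('w2.pkl','rb'))
M=R.from_rotvec(s['tool_rot']).as_matrix();e=s['ee_pos']
def f(n,u,v,z=38):
    w=at_z(p,u/1.5-.17,v/1.5-.17,z);print(n,w.round(1),'tool',(M.T@(w-e)).round(1))
for a in [('b16',384,33),('b28',386,124),('b22',388,208),('b34',391,283),('s1L',330,80),('s1R',440,77),('s2L',333,169),('s2R',439,167),('s3L',336,250),('s3R',439,248)]: f(*a)
f('ball34',386,448,226.6-38+83)
g=cv2.resize(p['frame'][0:215,215:300,::-1],None,fx=2.75*1,fy=2.75,interpolation=cv2.INTER_CUBIC)
cv2.imwrite('pics/w2c.png',g)
E
```

```text
b16 [638.2 242.3  38. ] tool [138.2  -2.  188.4]
b28 [617.6 192.   38. ] tool [ 83.9  -0.7 188.5]
b22 [597.7 143.   38. ] tool [ 31.    0.6 188.5]
b34 [579.4  95.8  38. ] tool [-19.6   2.8 188.6]
s1L [596.5 230.4  38. ] tool [110.6 -35.5 188.5]
s1R [659.7 204.8  38. ] tool [112.4  32.7 188.3]
s2L [575.3 180.   38. ] tool [ 56.  -34.7 188.6]
s2R [638.1 154.1  38. ] tool [ 57.3  33.3 188.4]
s3L [554.8 131.3  38. ] tool [  3.1 -34.  188.7]
s3R [618.2 105.1  38. ] tool [  4.5  34.6 188.5]
ball34 [586.5 119.  271.6] tool [  4.2  -0.7 -45. ]
```

View pics/w2c.png

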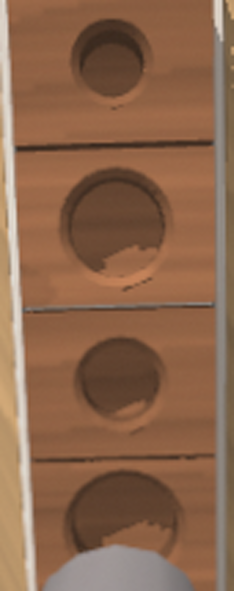

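```bash
python3 - <<'E'
from h import *
import pickle;p,s=pickle.load(open('w2.pkl','rb'))
M=R.from_rotvec(s['tool_rot']).as_matrix();e=s['ee_pos']
o=np.linalg.inv(p['view'])[:3,3];print('cam tool',(M.T@(o-e)).round(1))
def f(n,u,v,z):
    w=at_z(p,u/1.5-.17,v/1.5-.17,z);print(n,(M.T@(w-e)).round(1))
f('foot far edge',387,298,198.5);f('bar top far edge',387,362,256.5);f('balltop',386,376,270)
for zz in(270,): f('L',313,450,zz);f('R',460,450,zz)
E
```

```text
cam tool [  67.7   -0.7 -142.5]
foot far edge [17.3 -0.3 28.1]
bar top far edge [ 18.3  -0.4 -29.9]
balltop [ 21.   -0.7 -43.4]
L [  2.5 -17.2 -43.4]
R [  2.6  16.1 -43.5]
```

Call:
{"api": "play_rows", "payload": {
  "targets": [-0.033, 0.002, 0, 0, 0, 0, -0.033, 0.002, 0, 0, 0, 0, -0.031, 0.001, 0, 0, 0, 0, 0, 0, 0.05, 0, 0, 0, 0, 0, 0.1, 0, 0, 0, 0, 0, 0.12, 0, 0, 0, 0, 0, 0.12, 0, 0, 0, 0, 0, 0.1, 0, 0, 0, 0, 0, 0.08, 0, 0, 0, 0, 0, 0.046, 0, 0, 0, 0, 0, 0, 0, 0, 0, 0, 0, 0, 0, 0, 0]
}}

```text
clock: 8.72
ee_pos: [577.5, 92.1, 74.1]
tool_rot: [-2.631, -1.716, 0.001]
ft_force: [0.5, 0.5, -4.4]
width: 0.376
grasp_force: 70.7
```

```bash
python3 - <<'E'
from h import *
s=robot.sense();print(s['ee_pos'],s['tool_rot'])
M=R.from_rotvec(s['tool_rot']).as_matrix();print(M.round(4))
p=robot.get_image('wrist');save(p,'w3.png',(150,130,370,350),2.7)
p=robot.get_image('scene');save(p,'s3.png',(270,180,420,300),3)
E
```

```text
[577.46064714  92.12573393  74.09386576] [-2.63090102e+00 -1.71616559e+00  7.30239432e-04]
[[ 4.030e-01  9.152e-01 -6.000e-04]
 [ 9.152e-01 -4.030e-01  1.000e-04]
 [-2.000e-04 -6.000e-04 -1.000e+00]]
```

View pics/w3.png

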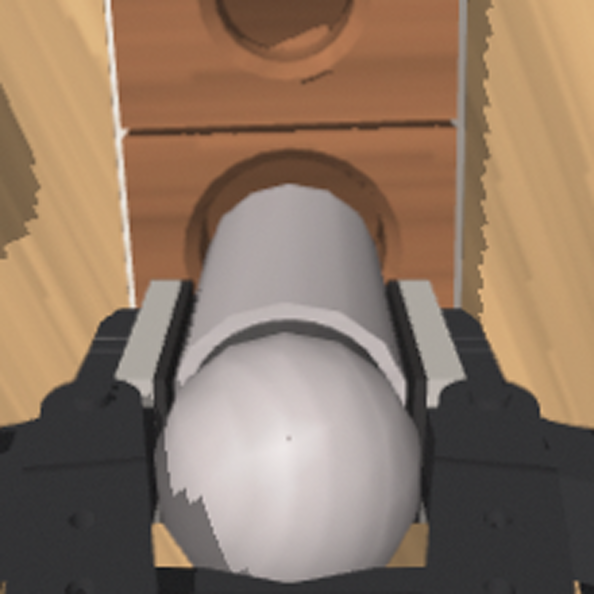

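```bash
cat >> h.py <<'E'
def toolpt(p,s,u,v,z):
    M=R.from_rotvec(s['tool_rot']).as_matrix();return (M.T@(at_z(p,u,v,z)-s['ee_pos'])).round(1)
E
python3 - <<'E'
from h import *
s=robot.sense();p=robot.get_image('wrist')
q=lambda u,v,z:print(toolpt(p,s,150+u/2.7-.3,130+v/2.7-.3,z))
q(294,147,38);q(185,240,38);q(402,240,38);q(290,184,46);q(290,126,38)
E
```

```text
[22.5  0.1 38.2]
[  2.3 -22.8  38.1]
[ 2.3 22.9 38.2]
[17.  -0.7 30.2]
[26.9 -0.7 38.2]
```

Call:
{"api": "play_rows", "payload": {
  "targets": [0, 0.001, 0.02, 0, 0, 0, 0, 0, 0.02, 0, 0, 0, 0, 0, 0.02, 0, 0, 0, 0, 0, 0.02, 0, 0, 0, 0, 0, 0.02, 0, 0, 0, 0, 0, 0.016, 0, 0, 0, 0, 0, 0, 0, 0, 0, 0, 0, 0, 0, 0, 0]
}}

```text
clock: 9.53
ee_pos: [577.7, 92.1, 45.0]
tool_rot: [-2.631, -1.716, 0.001]
ft_force: [-0.4, -0.4, -3.8]
width: 0.376
grasp_force: 70.7
```

Call:
{"api": "play_rows", "payload": {
  "targets": [0, 0, 0.004, 0, 0, 0, 0, 0, 0, 0, 0, 0]
}}

```text
clock: 9.7
ee_pos: [577.8, 92.1, 44.3]
tool_rot: [-2.631, -1.717, 0.0]
ft_force: [0.2, -0.2, -4.3]
width: 0.372
grasp_force: 70.7
```

Call:
{"api": "play_rows", "payload": {
  "targets": [0, 0, 0, 0, 0, 0, 0, 0, 0, 0, 0, 0, 0, 0, 0, 0, 0, 0, 0, 0, 0, 0, 0, 0, 0, 0, 0, 0, 0, 0, 0, 0, -0.04, 0, 0, 0, 0, 0, -0.08, 0, 0, 0, 0, 0, -0.1, 0, 0, 0, 0, 0, -0.1, 0, 0, 0, 0, 0, -0.08, 0, 0, 0, 0, 0, -0.04, 0, 0, 0, 0, 0, 0, 0, 0, 0],
  "grip": -0.5
}}

```text
clock: 10.7
ee_pos: [579.9, 92.1, 158.0]
tool_rot: [2.628, 1.715, 0.008]
ft_force: [-0.4, -0.4, 0.2]
width: 0.755
grasp_force: 0.0
```

```bash
python3 - <<'E'
from h import *
s=robot.sense();print(s['ee_pos'])
p=robot.get_image('wrist');save(p,'w4.png',(100,50,420,384),1.7)
E
```

```text
[579.92390301  92.10254613 157.97289394]
```

View pics/w4.png

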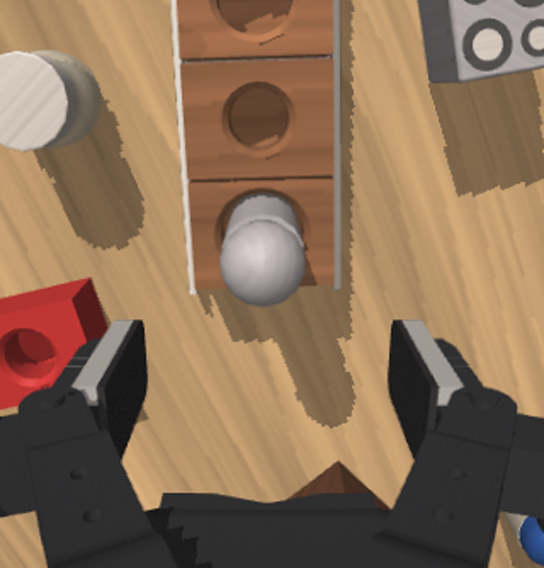

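p34 is standing upright and home in block34, at crop (262,255). Next is p22.

Call:
{"api": "play_rows", "payload": {
  "targets": [0, 0, 0, 0, 0, -0.034, 0, 0, 0, 0, 0, -0.034, 0, 0, 0, 0, 0, -0.034, 0, 0, 0, 0, 0, -0.034, 0, 0, 0, 0, 0, -0.034, 0, 0, 0, 0, 0, -0.034, 0, 0, 0, 0, 0, -0.034, -0.06, -0.027, 0, 0, 0, 0, -0.12, -0.054, 0, 0, 0, 0, -0.13, -0.058, 0, 0, 0, 0, -0.13, -0.058, 0, 0, 0, 0, -0.13, -0.058, 0, 0, 0, 0]
}}

```text
clock: 11.75
ee_pos: [562.6, -64.3, 152.1]
tool_rot: [-1.82, -2.557, 0.002]
ft_force: [0.3, -0.1, 0.2]
width: 0.748
grasp_force: 0.0
```

Call:
{"api": "play_rows", "payload": {
  "targets": [-0.13, -0.058, 0, 0, 0, 0, -0.12, -0.054, 0, 0, 0, 0, -0.076, -0.034, 0, 0, 0, 0, -0.03, -0.015, 0, 0, 0, 0, 0, 0, 0, 0, 0, 0, 0, 0, 0, 0, 0, 0]
}}

```text
clock: 12.25
ee_pos: [554.6, -159.6, 153.1]
tool_rot: [-1.821, -2.557, -0.001]
ft_force: [0.4, 0.4, 0.5]
width: 0.751
grasp_force: 0.0
```

```bash
python3 - <<'E'
from h import *
s=robot.sense();M=R.from_rotvec(s['tool_rot']).as_matrix();print(s['ee_pos'],M.round(4))
for n,w in [('p22',(555.9,-160.7)),('p28',(573.2,-213.3)),('p16',(590.1,-265))]: print(n,(M.T@(np.r_[w,39]-s['ee_pos'])/250).round(4))
E
```

```text
[ 554.64178175 -159.61723643  153.06568067] [[-0.3266  0.9452 -0.0019]
 [ 0.9452  0.3266  0.0018]
 [ 0.0023 -0.0012 -1.    ]]
p22 [-0.0068  0.0039  0.4562]
p28 [-0.2282  0.0006  0.4557]
p16 [-0.4458 -0.0031  0.4552]
```

Call:
{"api": "play_rows", "payload": {
  "targets": [-0.006, 0.004, 0.04, 0, 0, 0, 0, 0, 0.08, 0, 0, 0, 0, 0, 0.1, 0, 0, 0, 0, 0, 0.1, 0, 0, 0, 0, 0, 0.08, 0, 0, 0, 0, 0, 0.04, 0, 0, 0, 0, 0, 0.016, 0, 0, 0, 0, 0, 0, 0, 0, 0]
}}

```text
clock: 12.92
ee_pos: [556.3, -160.6, 39.3]
tool_rot: [-1.82, -2.558, 0.0]
ft_force: [0.4, 0.0, 0.4]
width: 0.753
grasp_force: 0.0
```

Call:
{"api": "play_rows", "payload": {
  "targets": [0, 0, 0, 0, 0, 0, 0, 0, 0, 0, 0, 0, 0, 0, 0, 0, 0, 0, 0, 0, 0, 0, 0, 0, 0, 0, 0, 0, 0, 0, 0, 0, 0, 0, 0, 0, 0, 0, 0, 0, 0, 0, 0, 0, 0, 0, 0, 0, 0, 0, 0, 0, 0, 0],
  "grip": 1
}}

```text
clock: 13.67
ee_pos: [557.7, -162.3, 41.8]
tool_rot: [1.821, 2.557, 0.001]
ft_force: [0.2, 1.2, 5.8]
width: 0.238
grasp_force: 68.1
```

Call:
{"api": "play_rows", "payload": {
  "targets": [0, 0, -0.04, 0, 0, 0, 0, 0, -0.08, 0, 0, 0, 0, 0, -0.1, 0, 0, 0, 0, 0, -0.1, 0, 0, 0, 0, 0, -0.08, 0, 0, 0, 0, 0, -0.04, 0, 0, 0, 0, 0, -0.02, 0, 0, 0, 0, 0, 0, 0, 0, 0]
}}

```text
clock: 14.33
ee_pos: [556.9, -161.9, 155.9]
tool_rot: [1.822, 2.558, 0.0]
ft_force: [-0.3, 0.0, -1.9]
width: 0.235
grasp_force: 68.4
```

```bash
python3 - <<'E'
from h import *
s=robot.sense();M=R.from_rotvec(s['tool_rot']).as_matrix();print(s['ee_pos'])
print('b22',(M.T@(np.r_[597.8,142.6,153]-s['ee_pos'])/250).round(4))
E
```

```text
[ 556.88478901 -161.86670826  155.94872512]
b22 [1.0975 0.5527 0.0113]
```

Call:
{"api": "play_rows", "payload": {
  "targets": [0.05, 0.025, 0, 0, 0, 0, 0.1, 0.05, 0, 0, 0, 0, 0.13, 0.066, 0, 0, 0, 0, 0.13, 0.066, 0, 0, 0, 0, 0.13, 0.066, 0, 0, 0, 0, 0.13, 0.066, 0, 0, 0, 0, 0.13, 0.066, 0, 0, 0, 0, 0.12, 0.06, 0, 0, 0, 0, 0.1, 0.05, 0, 0, 0, 0, 0.06, 0.03, 0, 0, 0, 0, 0.018, 0.008, 0, 0, 0, 0, 0, 0, 0, 0, 0, 0.034]
}}

```text
clock: 15.33
ee_pos: [596.1, 144.9, 153.2]
tool_rot: [-1.952, -2.457, 0.003]
ft_force: [0.4, -0.9, -2.3]
width: 0.232
grasp_force: 68.4
```

Call:
{"api": "play_rows", "payload": {
  "targets": [0, 0, 0, 0, 0, 0.034, 0, 0, 0, 0, 0, 0.034, 0, 0, 0, 0, 0, 0.034, 0, 0, 0, 0, 0, 0.034, 0, 0, 0, 0, 0, 0.034, 0, 0, 0, 0, 0, 0.034, 0, 0, 0, 0, 0, 0, 0, 0, 0, 0, 0, 0]
}}

```text
clock: 16.0
ee_pos: [596.7, 142.6, 154.0]
tool_rot: [-2.628, -1.719, 0.003]
ft_force: [1.2, 0.2, -2.8]
width: 0.235
grasp_force: 68.4
```

```bash
python3 - <<'E'
from h import *
s=robot.sense();M=R.from_rotvec(s['tool_rot']).as_matrix();print(s['ee_pos'],M.round(3))
print('b22',(M.T@(np.r_[597.8,142.6,153]-s['ee_pos'])).round(4))
p=robot.get_image('wrist');save(p,'w5.png',(130,50,380,384),1.75)
import pickle;pickle.dump((p,s),open('w5.pkl','wb'))
E
```

```text
[596.68120564 142.6268736  153.96759987] [[ 0.401  0.916 -0.002]
 [ 0.916 -0.401 -0.   ]
 [-0.001 -0.002 -1.   ]]
b22 [0.4246 1.038  0.9648]
```

View pics/w5.png

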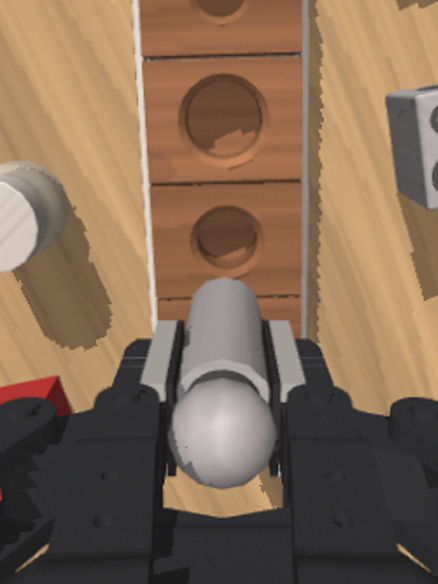

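```bash
python3 - <<'E'
from h import *
import pickle;p,s=pickle.load(open('w5.pkl','rb'))
q=lambda n,u,v,z:print(n,toolpt(p,s,130+u/1.75-.2,50+v/1.75-.2,z))
q('b22T',227,205,38);q('b22B',227,276,38);q('b22L',188,240,38);q('b22R',264,240,38)
for v in (57,184,297.5): q('seam',225,v,38)
q('edgeL',150,185,38);q('edgeR',304,183,38)
q('foot',222,279,154-29.8);q('barL',183,372,182);q('barR',268,372,182);q('ft',222,279,154-29.8)
E
```

```text
b22T [ 16.9   1.2 115.9]
b22B [-16.3   1.3 116. ]
b22L [  0.8 -16.4 116. ]
b22R [  0.8  18.  115.9]
seam [ 80.4   0.2 115.9]
seam [ 26.3   0.3 115.9]
seam [-26.8   0.4 116. ]
edgeL [ 25.9 -32.9 116. ]
edgeR [ 26.9  35.2 115.9]
foot [10.7 -0.9 29.8]
barL [  8.8  -9.2 -28. ]
barR [  8.8   9.  -28.1]
ft [10.7 -0.9 29.8]
```

Call:
{"api": "play_rows", "payload": {
  "targets": [0.001, 0.006, 0.04, 0, 0, 0, 0, 0, 0.08, 0, 0, 0, 0, 0, 0.08, 0, 0, 0, 0, 0, 0.06, 0, 0, 0, 0, 0, 0.03, 0, 0, 0, 0, 0, 0, 0, 0, 0, 0, 0, 0.025, 0, 0, 0, 0, 0, 0.025, 0, 0, 0, 0, 0, 0.025, 0, 0, 0, 0, 0, 0.025, 0, 0, 0, 0, 0, 0.025, 0, 0, 0, 0, 0, 0.012, 0, 0, 0]
}}

```text
clock: 17.05
ee_pos: [598.5, 142.5, 47.4]
tool_rot: [-2.631, -1.716, 0.002]
ft_force: [0.1, 0.6, -1.9]
width: 0.233
grasp_force: 68.5
```

Call:
{"api": "play_rows", "payload": {
  "targets": [0, 0, 0, 0, 0, 0, 0, 0, 0, 0, 0, 0]
}}

```text
clock: 17.22
ee_pos: [599.0, 142.5, 48.4]
tool_rot: [-2.631, -1.716, 0.0]
ft_force: [-0.2, 0.6, -1.4]
width: 0.232
grasp_force: 68.5
```

Call:
{"api": "play_rows", "payload": {
  "targets": [0, 0, 0.006, 0, 0, 0, 0, 0, 0.004, 0, 0, 0, 0, 0, 0, 0, 0, 0, 0, 0, 0, 0, 0, 0]
}}

```text
clock: 17.55
ee_pos: [599.1, 142.5, 46.2]
tool_rot: [2.631, 1.717, 0.0]
ft_force: [0.5, -0.5, -2.2]
width: 0.231
grasp_force: 68.5
```

Call:
{"api": "play_rows", "payload": {
  "targets": [0, 0, 0, 0, 0, 0, 0, 0, 0, 0, 0, 0, 0, 0, 0, 0, 0, 0, 0, 0, 0, 0, 0, 0, 0, 0, 0, 0, 0, 0, 0, 0, -0.04, 0, 0, 0, 0, 0, -0.08, 0, 0, 0, 0, 0, -0.1, 0, 0, 0, 0, 0, -0.1, 0, 0, 0, 0, 0, -0.08, 0, 0, 0, 0, 0, -0.04, 0, 0, 0, 0, 0, 0, 0, 0, 0],
  "grip": -0.5
}}

```text
clock: 18.55
ee_pos: [601.1, 142.6, 159.8]
tool_rot: [2.628, 1.715, 0.009]
ft_force: [0.3, -0.1, 0.6]
width: 0.749
grasp_force: 0.0
```

```bash
python3 - <<'E'
from h import *
s=robot.sense();M=R.from_rotvec(s['tool_rot']).as_matrix();print(s['ee_pos'])
M=R.from_rotvec([-1.82,-2.557,0]).as_matrix()
print('p28',(M.T@(np.r_[573.2,-213.3,s['ee_pos'][2]]-s['ee_pos'])/250).round(4))
p=robot.get_image('wrist')
for t in ['p22']:
    for d in robot.place_of(p,t): print(world(p,d['point']).round(),round(d['conf'],2))
E
```

```text
[601.11758694 142.62829824 159.82491635]
p28 [-1.3086 -0.5717 -0.0022]
[605. 148.  16.] 0.89
[578.  97.  16.] 0.57
```

Call:
{"api": "play_rows", "payload": {
  "targets": [0, 0, 0, 0, 0, -0.034, 0, 0, 0, 0, 0, -0.034, 0, 0, 0, 0, 0, -0.034, 0, 0, 0, 0, 0, -0.034, 0, 0, 0, 0, 0, -0.034, 0, 0, 0, 0, 0, -0.034, 0, 0, 0, 0, 0, -0.034]
}}

```text
clock: 19.23
ee_pos: [597.6, 142.4, 153.4]
tool_rot: [-1.814, -2.561, 0.004]
ft_force: [0.4, 1.4, -0.2]
width: 0.749
grasp_force: 0.0
```

Call:
{"api": "play_rows", "payload": {
  "targets": [-0.05, -0.022, 0, 0, 0, 0, -0.1, -0.043, 0, 0, 0, 0, -0.13, -0.056, 0, 0, 0, 0, -0.13, -0.056, 0, 0, 0, 0, -0.13, -0.056, 0, 0, 0, 0, -0.13, -0.056, 0, 0, 0, 0, -0.13, -0.056, 0, 0, 0, 0, -0.13, -0.056, 0, 0, 0, 0, -0.13, -0.056, 0, 0, 0, 0, -0.12, -0.052, 0, 0, 0, 0, -0.08, -0.036, 0, 0, 0, 0, -0.047, -0.021, 0, 0, 0, 0]
}}

```text
clock: 20.23
ee_pos: [570.4, -215.8, 154.6]
tool_rot: [-1.829, -2.552, 0.002]
ft_force: [0.2, 0.0, -0.2]
width: 0.752
grasp_force: 0.0
```

Call:
{"api": "play_rows", "payload": {
  "targets": [0, 0, 0, 0, 0, 0, 0, 0, 0, 0, 0, 0, 0, 0, 0, 0, 0, 0]
}}

```text
clock: 20.48
ee_pos: [571.9, -211.1, 155.4]
tool_rot: [-1.821, -2.558, -0.001]
ft_force: [0.1, 0.3, -0.6]
width: 0.751
grasp_force: 0.0
```

```bash
python3 - <<'E'
from h import *
s=robot.sense();M=R.from_rotvec(s['tool_rot']).as_matrix();print(s['ee_pos'],M.round(4))
print((M.T@(np.r_[573.2,-213.3,39]-s['ee_pos'])/250).round(4))
E
```

```text
[ 571.91270268 -211.13351493  155.41490725] [[-3.271e-01  9.450e-01 -1.000e-03]
 [ 9.450e-01  3.271e-01  1.200e-03]
 [ 1.500e-03 -6.000e-04 -1.000e+00]]
[-0.0106  0.0023  0.4656]
```

Call:
{"api": "play_rows", "payload": {
  "targets": [-0.01, 0.002, 0.04, 0, 0, 0, 0, 0, 0.08, 0, 0, 0, 0, 0, 0.1, 0, 0, 0, 0, 0, 0.1, 0, 0, 0, 0, 0, 0.08, 0, 0, 0, 0, 0, 0.04, 0, 0, 0, 0, 0, 0.02, 0, 0, 0, 0, 0, 0, 0, 0, 0, 0, 0, 0, 0, 0, 0]
}}

```text
clock: 21.23
ee_pos: [574.2, -214.8, 41.9]
tool_rot: [1.821, 2.558, 0.0]
ft_force: [0.8, 0.1, -0.3]
width: 0.744
grasp_force: 0.0
```

Call:
{"api": "play_rows", "payload": {
  "targets": [0, 0, 0, 0, 0, 0, 0, 0, 0, 0, 0, 0, 0, 0, 0, 0, 0, 0, 0, 0, 0, 0, 0, 0, 0, 0, 0, 0, 0, 0, 0, 0, 0, 0, 0, 0, 0, 0, 0, 0, 0, 0, 0, 0, 0, 0, 0, 0, 0, 0, 0, 0, 0, 0],
  "grip": 1
}}

```text
clock: 21.98
ee_pos: [574.3, -215.3, 42.5]
tool_rot: [1.821, 2.557, 0.0]
ft_force: [-0.9, -0.5, 6.1]
width: 0.307
grasp_force: 67.9
```

Call:
{"api": "play_rows", "payload": {
  "targets": [0, 0, -0.04, 0, 0, 0, 0, 0, -0.08, 0, 0, 0, 0, 0, -0.1, 0, 0, 0, 0, 0, -0.1, 0, 0, 0, 0, 0, -0.08, 0, 0, 0, 0, 0, -0.04, 0, 0, 0, 0, 0, -0.02, 0, 0, 0, 0, 0, 0, 0, 0, 0, 0, 0, 0, 0, 0, 0]
}}

```text
clock: 22.73
ee_pos: [572.6, -214.3, 154.6]
tool_rot: [-1.821, -2.557, 0.0]
ft_force: [-0.7, -0.1, -3.8]
width: 0.301
grasp_force: 68.7
```

```bash
python3 - <<'E'
from h import *
s=robot.sense();M=R.from_rotvec(s['tool_rot']).as_matrix();print(s['ee_pos'])
print('b28',(M.T@(np.r_[618.6,192.3,153]-s['ee_pos'])/250).round(4))
E
```

```text
[ 572.63969422 -214.28008347  154.57011567]
b28 [1.4769 0.7053 0.008 ]
```

Call:
{"api": "play_rows", "payload": {
  "targets": [0.05, 0.024, 0, 0, 0, 0, 0.1, 0.048, 0, 0, 0, 0, 0.13, 0.062, 0, 0, 0, 0, 0.13, 0.062, 0, 0, 0, 0, 0.13, 0.062, 0, 0, 0, 0, 0.13, 0.062, 0, 0, 0, 0, 0.13, 0.062, 0, 0, 0, 0, 0.13, 0.062, 0, 0, 0, 0, 0.13, 0.062, 0, 0, 0, 0, 0.13, 0.062, 0, 0, 0, 0, 0.13, 0.062, 0, 0, 0, 0, 0.09, 0.043, 0, 0, 0, 0]
}}

```text
clock: 23.73
ee_pos: [615.5, 177.4, 154.1]
tool_rot: [-1.818, -2.558, 0.002]
ft_force: [-0.1, -0.5, -3.2]
width: 0.304
grasp_force: 68.7
```

Call:
{"api": "play_rows", "payload": {
  "targets": [0.05, 0.024, 0, 0, 0, 0, 0.017, 0.008, 0, 0, 0, 0, 0, 0, 0, 0, 0, 0.034, 0, 0, 0, 0, 0, 0.034, 0, 0, 0, 0, 0, 0.034, 0, 0, 0, 0, 0, 0.034, 0, 0, 0, 0, 0, 0.034, 0, 0, 0, 0, 0, 0.034, 0, 0, 0, 0, 0, 0.034, 0, 0, 0, 0, 0, 0, 0, 0, 0, 0, 0, 0, 0, 0, 0, 0, 0, 0]
}}

```text
clock: 24.73
ee_pos: [619.1, 191.1, 155.6]
tool_rot: [-2.629, -1.719, 0.001]
ft_force: [0.0, -0.7, -2.9]
width: 0.307
grasp_force: 68.8
```

```bash
python3 - <<'E'
from h import *
s=robot.sense();M=R.from_rotvec(s['tool_rot']).as_matrix();print(s['ee_pos'],M.round(3))
print('b28',(M.T@(np.r_[618.6,192.3,153]-s['ee_pos'])).round(4))
p=robot.get_image('wrist');save(p,'w6.png',(130,50,380,384),1.75)
import pickle;pickle.dump((p,s),open('w6.pkl','wb'))
E
```

```text
[619.08350309 191.11560086 155.58385527] [[ 0.401  0.916 -0.001]
 [ 0.916 -0.401 -0.   ]
 [-0.001 -0.001 -1.   ]]
b28 [ 0.8925 -0.9163  2.5839]
```

View pics/w6.png

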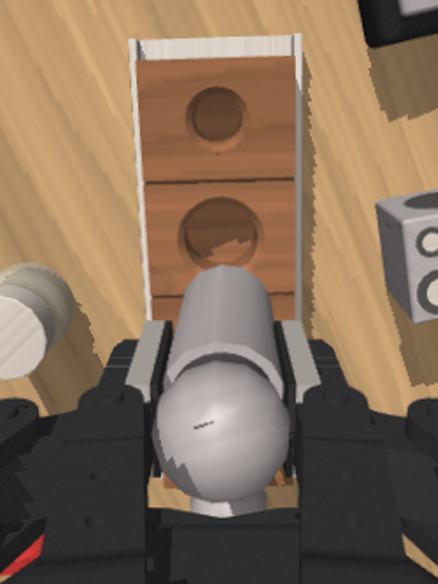

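The held p28 is over the row. The block28 rim spans columns 178 to 264 with its top at 193, and block16 is beyond it at (217,114).

```bash
python3 - <<'E'
from h import *
import pickle;p,s=pickle.load(open('w6.pkl','rb'))
q=lambda n,u,v,z:print(n,toolpt(p,s,130+u/1.75-.2,50+v/1.75-.2,z))
q('T',221,193,38);q('L',178,238,38);q('R',264,238,38)
for v in (57,181.5,295.5): q('seam',222,v,38)
q('edgeL',146,182,38);q('edgeR',296,180,38);q('b16L',185,116,38);q('b16R',249,116,38)
z=s['ee_pos'][2]
q('foot',224,266,z-30.5);q('barL',166,364,z+27.5);q('barR',283,364,z+27.5)
E
```

```text
T [ 22.   -1.5 117.6]
L [  1.3 -21.1 117.6]
R [  1.3  18.1 117.6]
seam [ 80.5  -1.1 117.5]
seam [ 27.2  -1.1 117.6]
seam [-26.4  -1.  117.6]
edgeL [ 27.  -34.9 117.6]
edgeR [ 28.   31.8 117.5]
b16L [ 55.8 -17.1 117.6]
b16R [ 55.8  10.6 117.5]
foot [14.7 -0.3 30.5]
barL [ 10.4 -12.9 -27.5]
barR [ 10.4  12.2 -27.5]
```

Call:
{"api": "play_rows", "payload": {
  "targets": [0, -0.005, 0.04, 0, 0, 0, 0, 0, 0.08, 0, 0, 0, 0, 0, 0.08, 0, 0, 0, 0, 0, 0.06, 0, 0, 0, 0, 0, 0.03, 0, 0, 0, 0, 0, 0, 0, 0, 0, 0, 0, 0.025, 0, 0, 0, 0, 0, 0.025, 0, 0, 0, 0, 0, 0.025, 0, 0, 0, 0, 0, 0.025, 0, 0, 0, 0, 0, 0.025, 0, 0, 0, 0, 0, 0.012, 0, 0, 0]
}}

```text
clock: 25.78
ee_pos: [617.6, 192.3, 48.1]
tool_rot: [-2.631, -1.716, 0.002]
ft_force: [-0.2, 0.0, -2.9]
width: 0.303
grasp_force: 68.8
```

Call:
{"api": "play_rows", "payload": {
  "targets": [0, 0, 0, 0, 0, 0, 0, 0, 0, 0, 0, 0, 0, 0, 0, 0, 0, 0]
}}

```text
clock: 26.03
ee_pos: [618.5, 192.4, 49.7]
tool_rot: [2.631, 1.716, 0.001]
ft_force: [-0.3, -0.1, -2.1]
width: 0.305
grasp_force: 68.8
```

Call:
{"api": "play_rows", "payload": {
  "targets": [0, 0, 0.006, 0, 0, 0, 0, 0, 0.005, 0, 0, 0, 0, 0, 0, 0, 0, 0, 0, 0, 0, 0, 0, 0]
}}

```text
clock: 26.37
ee_pos: [618.2, 192.3, 46.6]
tool_rot: [2.631, 1.717, 0.0]
ft_force: [0.5, -0.9, -3.5]
width: 0.304
grasp_force: 68.9
```

Call:
{"api": "play_rows", "payload": {
  "targets": [0, 0, 0, 0, 0, 0, 0, 0, 0, 0, 0, 0, 0, 0, 0, 0, 0, 0, 0, 0, 0, 0, 0, 0, 0, 0, 0, 0, 0, 0, 0, 0, -0.04, 0, 0, 0, 0, 0, -0.08, 0, 0, 0, 0, 0, -0.1, 0, 0, 0, 0, 0, -0.1, 0, 0, 0, 0, 0, -0.08, 0, 0, 0, 0, 0, -0.04, 0, 0, 0, 0, 0, 0, 0, 0, 0],
  "grip": -0.5
}}

```text
clock: 27.37
ee_pos: [620.2, 192.6, 160.5]
tool_rot: [2.629, 1.715, 0.009]
ft_force: [0.6, 0.2, 0.1]
width: 0.753
grasp_force: 0.0
```

Call:
{"api": "play_rows", "payload": {
  "targets": [0, 0, 0, 0, 0, -0.034, 0, 0, 0, 0, 0, -0.034, 0, 0, 0, 0, 0, -0.034, 0, 0, 0, 0, 0, -0.034, 0, 0, 0, 0, 0, -0.034, 0, 0, 0, 0, 0, -0.034, 0, 0, 0, 0, 0, -0.034, 0, 0, 0, 0, 0, 0, 0, 0, 0, 0, 0, 0]
}}

```text
clock: 28.12
ee_pos: [617.4, 192.2, 155.1]
tool_rot: [-1.825, -2.555, 0.002]
ft_force: [0.0, -0.6, 0.2]
width: 0.751
grasp_force: 0.0
```

```bash
python3 - <<'E'
from h import *
s=robot.sense();M=R.from_rotvec(s['tool_rot']).as_matrix();print(s['ee_pos'])
print('p16',(M.T@(np.r_[590.1,-265,s['ee_pos'][2]]-s['ee_pos'])/250).round(4))
E
```

```text
[617.36611854 192.23268458 155.08606151]
p16 [-1.6949e+00 -6.9590e-01  7.0000e-04]
```

Call:
{"api": "play_rows", "payload": {
  "targets": [-0.05, -0.02, 0, 0, 0, 0, -0.1, -0.041, 0, 0, 0, 0, -0.13, -0.0535, 0, 0, 0, 0, -0.13, -0.0535, 0, 0, 0, 0, -0.13, -0.0535, 0, 0, 0, 0, -0.13, -0.0535, 0, 0, 0, 0, -0.13, -0.0535, 0, 0, 0, 0, -0.13, -0.0535, 0, 0, 0, 0, -0.13, -0.0535, 0, 0, 0, 0, -0.13, -0.0535, 0, 0, 0, 0, -0.13, -0.0535, 0, 0, 0, 0, -0.13, -0.0535, 0, 0, 0, 0]
}}

```text
clock: 29.12
ee_pos: [594.8, -201.5, 156.4]
tool_rot: [-1.826, -2.556, 0.001]
ft_force: [1.0, 0.2, 0.4]
width: 0.748
grasp_force: 0.0
```

Call:
{"api": "play_rows", "payload": {
  "targets": [-0.13, -0.0535, 0, 0, 0, 0, -0.07, -0.029, 0, 0, 0, 0, -0.035, -0.014, 0, 0, 0, 0, -0.01, -0.004, 0, 0, 0, 0, 0, 0, 0, 0, 0, 0, 0, 0, 0, 0, 0, 0, 0, 0, 0, 0, 0, 0]
}}

```text
clock: 29.7
ee_pos: [592.3, -263.5, 156.5]
tool_rot: [-1.82, -2.56, -0.0]
ft_force: [-0.5, 0.2, -0.6]
width: 0.749
grasp_force: 0.0
```

```bash
python3 - <<'E'
from h import *
s=robot.sense();M=R.from_rotvec(s['tool_rot']).as_matrix();print(s['ee_pos'])
print('p16',(M.T@(np.r_[590.1,-265,39]-s['ee_pos'])/250).round(4))
E
```

```text
[ 592.29630499 -263.50533166  156.45495889]
p16 [-0.0031 -0.0102  0.4698]
```

Call:
{"api": "play_rows", "payload": {
  "targets": [-0.003, -0.01, 0.04, 0, 0, 0, 0, 0, 0.08, 0, 0, 0, 0, 0, 0.1, 0, 0, 0, 0, 0, 0.1, 0, 0, 0, 0, 0, 0.08, 0, 0, 0, 0, 0, 0.04, 0, 0, 0, 0, 0, 0.022, 0, 0, 0, 0, 0, 0, 0, 0, 0, 0, 0, 0, 0, 0, 0]
}}

```text
clock: 30.45
ee_pos: [590.7, -266.8, 42.0]
tool_rot: [1.821, 2.558, 0.0]
ft_force: [0.6, -0.8, -0.7]
width: 0.751
grasp_force: 0.0
```

Call:
{"api": "play_rows", "payload": {
  "targets": [0, 0, 0, 0, 0, 0, 0, 0, 0, 0, 0, 0, 0, 0, 0, 0, 0, 0, 0, 0, 0, 0, 0, 0, 0, 0, 0, 0, 0, 0, 0, 0, 0, 0, 0, 0, 0, 0, 0, 0, 0, 0, 0, 0, 0, 0, 0, 0, 0, 0, 0, 0, 0, 0, 0, 0, 0, 0, 0, 0],
  "grip": 1
}}

```text
clock: 31.28
ee_pos: [590.4, -267.0, 42.1]
tool_rot: [1.822, 2.558, -0.0]
ft_force: [-1.5, 0.4, 6.2]
width: 0.166
grasp_force: 68.2
```

Call:
{"api": "play_rows", "payload": {
  "targets": [0, 0, -0.04, 0, 0, 0, 0, 0, -0.08, 0, 0, 0, 0, 0, -0.1, 0, 0, 0, 0, 0, -0.1, 0, 0, 0, 0, 0, -0.08, 0, 0, 0, 0, 0, -0.04, 0, 0, 0, 0, 0, -0.02, 0, 0, 0, 0, 0, 0, 0, 0, 0, 0, 0, 0, 0, 0, 0]
}}

```text
clock: 32.03
ee_pos: [589.3, -266.1, 154.6]
tool_rot: [-1.821, -2.557, -0.0]
ft_force: [0.1, 0.2, -1.5]
width: 0.163
grasp_force: 68.2
```

```bash
python3 - <<'E'
from h import *
s=robot.sense();M=R.from_rotvec(s['tool_rot']).as_matrix();print(s['ee_pos'])
print('b16',(M.T@(np.r_[639,242.2,153]-s['ee_pos'])/250).round(4))
E
```

```text
[ 589.34013194 -266.10832409  154.62000389]
b16 [1.8566 0.8523 0.0088]
```

Call:
{"api": "play_rows", "payload": {
  "targets": [0.05, 0.023, 0, 0, 0, 0, 0.1, 0.046, 0, 0, 0, 0, 0.13, 0.0597, 0, 0, 0, 0, 0.13, 0.0597, 0, 0, 0, 0, 0.13, 0.0597, 0, 0, 0, 0, 0.13, 0.0597, 0, 0, 0, 0, 0.13, 0.0597, 0, 0, 0, 0, 0.13, 0.0597, 0, 0, 0, 0, 0.13, 0.0597, 0, 0, 0, 0, 0.13, 0.0597, 0, 0, 0, 0, 0.13, 0.0597, 0, 0, 0, 0, 0.13, 0.0597, 0, 0, 0, 0]
}}

```text
clock: 33.03
ee_pos: [627.3, 133.2, 154.3]
tool_rot: [-1.82, -2.557, 0.002]
ft_force: [0.8, -0.3, -1.6]
width: 0.163
grasp_force: 68.2
```

Call:
{"api": "play_rows", "payload": {
  "targets": [0.13, 0.0597, 0, 0, 0, 0, 0.13, 0.0597, 0, 0, 0, 0, 0.08, 0.037, 0, 0, 0, 0, 0.045, 0.021, 0, 0, 0, 0, 0.02, 0.009, 0, 0, 0, 0, 0, 0, 0, 0, 0, 0.034, 0, 0, 0, 0, 0, 0.034, 0, 0, 0, 0, 0, 0.034, 0, 0, 0, 0, 0, 0.034, 0, 0, 0, 0, 0, 0.034, 0, 0, 0, 0, 0, 0.034, 0, 0, 0, 0, 0, 0.034]
}}

```text
clock: 34.03
ee_pos: [639.4, 239.8, 155.3]
tool_rot: [-2.637, -1.707, 0.003]
ft_force: [0.6, -0.2, -1.1]
width: 0.166
grasp_force: 68.2
```

Call:
{"api": "play_rows", "payload": {
  "targets": [0, 0, 0, 0, 0, 0, 0, 0, 0, 0, 0, 0, 0, 0, 0, 0, 0, 0]
}}

```text
clock: 34.28
ee_pos: [639.7, 240.6, 155.7]
tool_rot: [-2.63, -1.719, 0.001]
ft_force: [-0.8, 0.9, -1.9]
width: 0.167
grasp_force: 68.2
```

```bash
python3 - <<'E'
from h import *
s=robot.sense();M=R.from_rotvec(s['tool_rot']).as_matrix();print(s['ee_pos'],M.round(3))
print('b16',(M.T@(np.r_[639,242.2,153]-s['ee_pos'])).round(4))
p=robot.get_image('wrist');save(p,'w7.png',(130,50,380,384),1.75)
import pickle;pickle.dump((p,s),open('w7.pkl','wb'))
E
```

```text
[639.66238206 240.62423023 155.69013177] [[ 0.401  0.916 -0.001]
 [ 0.916 -0.401 -0.   ]
 [-0.001 -0.001 -1.   ]]
b16 [ 1.1789 -1.2376  2.6902]
```

View pics/w7.png

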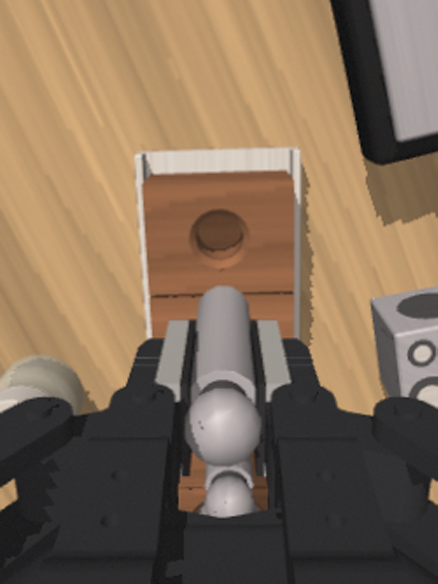

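The held p16 is over block16, whose rim spans columns 189 to 250 and rows 209 to 270.

```bash
python3 - <<'E'
from h import *
import pickle;p,s=pickle.load(open('w7.pkl','rb'))
q=lambda n,u,v,z:print(n,toolpt(p,s,130+u/1.75-.2,50+v/1.75-.2,z))
q('T',219,209,38);q('B',219,270,38);q('L',189,239,38);q('R',250,239,38)
q('seam',222,294,38);q('far',222,174,38)
q('edgeL',147,235,38);q('edgeR',295,235,38)
z=s['ee_pos'][2]
q('foot',222,286,z-30.1);q('barL',194,385,z+27.9);q('barR',256,385,z+27.9)
E
```

```text
T [ 14.7  -2.4 117.7]
B [-14.   -2.4 117.7]
L [  0.8 -16.1 117.7]
R [  0.8  11.7 117.7]
seam [-25.7  -1.  117.7]
far [ 30.5  -1.1 117.7]
edgeL [  2.7 -35.2 117.7]
edgeR [  2.7  32.2 117.7]
foot [ 8.3 -0.9 30.1]
barL [  5.6  -6.9 -27.9]
barR [  5.6   6.5 -27.9]
```

Call:
{"api": "play_rows", "payload": {
  "targets": [0.001, -0.006, 0.04, 0, 0, 0, 0, 0, 0.08, 0, 0, 0, 0, 0, 0.08, 0, 0, 0, 0, 0, 0.06, 0, 0, 0, 0, 0, 0.03, 0, 0, 0, 0, 0, 0, 0, 0, 0, 0, 0, 0.025, 0, 0, 0, 0, 0, 0.025, 0, 0, 0, 0, 0, 0.025, 0, 0, 0, 0, 0, 0.025, 0, 0, 0, 0, 0, 0.025, 0, 0, 0, 0, 0, 0.012, 0, 0, 0]
}}

```text
clock: 35.33
ee_pos: [638.0, 242.1, 48.1]
tool_rot: [-2.631, -1.716, 0.002]
ft_force: [-1.2, -0.3, -2.3]
width: 0.16
grasp_force: 68.3
```

Call:
{"api": "play_rows", "payload": {
  "targets": [0, 0, 0, 0, 0, 0, 0, 0, 0, 0, 0, 0, 0, 0, 0, 0, 0, 0]
}}

```text
clock: 35.58
ee_pos: [638.8, 242.3, 49.7]
tool_rot: [2.631, 1.716, 0.001]
ft_force: [-0.2, 0.2, -1.0]
width: 0.164
grasp_force: 68.2
```

Call:
{"api": "play_rows", "payload": {
  "targets": [0, 0, 0.006, 0, 0, 0, 0, 0, 0.006, 0, 0, 0, 0, 0, 0, 0, 0, 0, 0, 0, 0, 0, 0, 0]
}}

```text
clock: 35.92
ee_pos: [638.5, 242.2, 46.3]
tool_rot: [2.631, 1.717, -0.0]
ft_force: [0.3, -0.5, -1.7]
width: 0.164
grasp_force: 68.3
```

Call:
{"api": "play_rows", "payload": {
  "targets": [0, 0, 0, 0, 0, 0, 0, 0, 0, 0, 0, 0, 0, 0, 0, 0, 0, 0, 0, 0, 0, 0, 0, 0, 0, 0, 0, 0, 0, 0, 0, 0, -0.04, 0, 0, 0, 0, 0, -0.08, 0, 0, 0, 0, 0, -0.1, 0, 0, 0, 0, 0, -0.1, 0, 0, 0, 0, 0, -0.1, 0, 0, 0, 0, 0, -0.1, 0, 0, 0, 0, 0, -0.1, 0, 0, 0],
  "grip": -0.5
}}

```text
clock: 36.92
ee_pos: [638.5, 242.2, 203.6]
tool_rot: [2.631, 1.716, 0.001]
ft_force: [0.6, 1.0, 0.1]
width: 0.749
grasp_force: 0.0
```

Call:
{"api": "play_rows", "payload": {
  "targets": [-0.12, 0, -0.03, 0, 0, 0, -0.14, 0, 0, 0, 0, 0, -0.14, 0, 0, 0, 0, 0, -0.14, 0, 0, 0, 0, 0, -0.14, 0, 0, 0, 0, 0, -0.14, 0, 0, 0, 0, 0, -0.14, 0, 0, 0, 0, 0, -0.1, 0, 0, 0, 0, 0, -0.05, 0, 0, 0, 0, 0, 0, 0, 0, 0, 0, 0, 0, 0, 0, 0, 0, 0]
}}

```text
clock: 37.83
ee_pos: [527.1, -11.6, 209.4]
tool_rot: [2.632, 1.715, 0.002]
ft_force: [-0.2, -0.5, -0.5]
width: 0.751
grasp_force: 0.0
```

```bash
python3 - <<'E'
from h import *
a=robot.get_image('wrist')['frame'];p=robot.get_image('scene')
for t in ['p22','oil_bottle','jar']:
    for d in robot.place_of(p,t): print(t,world(p,d['point']).round(),round(d['conf'],2))
b=p['frame'][170:310,90:430]
b=cv2.resize(b,(680,280));a=cv2.resize(a[:230,100:440],(473,320))
o=np.zeros((600,680,3),np.uint8);o[:280]=b;o[280:,:473]=a
cv2.imwrite('pics/fin.png',o[...,::-1])
E
```

```text
p22 [641. 245.  14.] 0.9
p22 [601. 141.  17.] 0.87
p22 [620. 192.  17.] 0.86
p22 [578.  94.  16.] 0.64
oil_bottle [ 663. -141.   -1.] 0.85
jar [506. 188.  -3.] 0.97
```

View pics/fin.png

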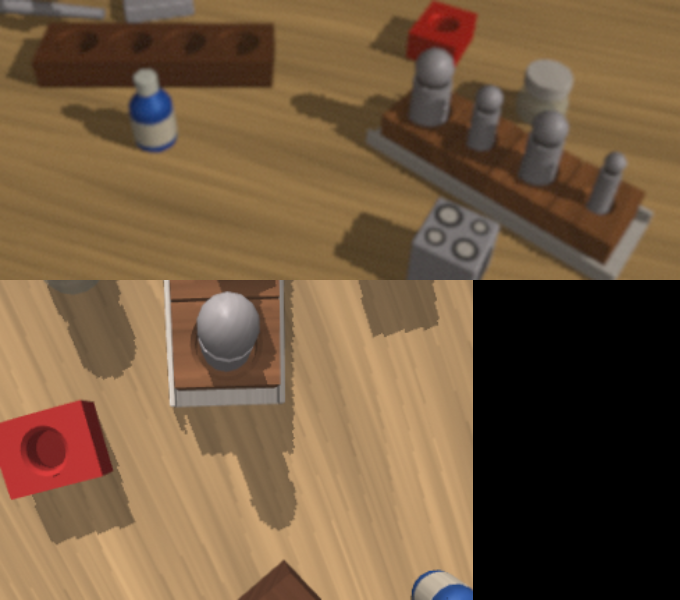

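All four punches are upright and home in their blocks: p34 (434,85), p22 (487,118), p28 (545,148) and p16 (607,183). The bench rack is empty, and the bottle and jar have not moved.

```bash
python3 -c "
from station import robot
print(robot.job_done())"
```

```text
the job is handed in; nothing more can be done
None
```

The job is handed in: all four punches stand ball end up and home in their own blocks, the bottle and jar look undisturbed in the last picture, and it took about 38 s of the 90 s allowed.

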